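# Slide the board to the test station and hold the test selector on its third stop

### The arm

A 6-joint arm with a two-finger parallel gripper is mounted at the origin on the work surface. World frame = base frame: x ahead of the robot, y to its left, z up, the work surface at z = 0. Lengths are in m, angles in degrees, forces in N, time in s.
With the tool pointing down it reaches from about 0.25 to 0.725 m from the base axis. Payload 9.7 kg.
Tool frame: the origin (TCP) lies between the finger pads; the fingertips stand 25 mm ahead of it and the grasp point (between the pads) lies 6 mm ahead of it; z points along the fingers, y is the line along which they close (so a half turn about z gives the same grasp; the last joint's range is limited). The gripper opens to 85 mm and grips with 20 to 120 N. Pads are 22 mm wide; open, the fingers measure 114 mm over their backs; the gripper's body (76 mm by 85 mm) begins 54 mm behind the grasp point. The pads swing forward as they close: fully open they stand 13 mm farther back than shut.
Start: joints at [75.573, 4.979, 10.078, 95.1, 0, 90], TCP at [0.137, 0.533, 0.256] pointing down, gripper open.
Joint ranges: [-179.16, 179.16], [-48.56, 103.87], [-65.8, 70.77], [-126.05, 130.52], [-82.76, 87.17], [-180, 180]. Speed limits (degrees/s): [127.2, 127.2, 147.25, 180, 180, 180].

### API

Orientations are given as [roll, pitch, yaw] about the fixed x, y, z axes, in that order (R = Rz(yaw) Ry(pitch) Rx(roll)).
In Python, from workcell import bot gives the robot as it stands. The module is installed in compiled form; this text tells all that it offers.
- The arm moves only by the shell command python3 -m pendant [FORCE], which reads ROWS from standard input. ROWS is a JSON list of rows, 1 to 5 of them, each of 5 numbers: dx, dy, dz in m, then a turn about the tool's z in degrees, then the finger opening in m; each row is the pose to reach, as a shift and turn from the pose commanded when the command began, along the tool's axes at that moment; what a row does not reach only later rows make up. A row lasts 1/12 s, in which the tool goes at most 0.0417 m and 7.16 degrees, less where a joint would pass 70% of its speed; a pose out of reach is approached as far as the arm can. The fingers move at their own pace and stop on an object; FORCE is the grip in N (left out, the last holds). Time passes only in rows, so rows that do not move let the fingers close. It prints the time, the measured TCP pose, the force, the opening and the grip force at its end. Input that does not fit is refused with a message, and nothing moves.
- bot.get_obs(): the state, without advancing time (a new reading comes with each control period).
- bot.camera(name): name is "scene" or "top"; returns the picture (400x640x3 uint8, blue, green, red); there is no depth.
- bot.camera_info(name): a dict with "mtx" (3x3 intrinsics, pixels), "k1" (the pictures are not rectified: a ray, as slopes to the right and down, at radius r is drawn at 1 + k1 r^2 times it, then the intrinsics apply), "extrinsics" (4x4, takes a point from camera to world coordinates). Camera axes: x right, y down, z forward; pixel columns grow to the right and rows downward; lengths in m; the calibration is good to about 2 mm. A picture is of the moment at which its call begins. camera_info takes no time and is no camera call.
- bot.job_done(): hands the job in; it is judged then, once.
The state is a dict: "time": time; "q": joint angles; "qd": joint speeds; "joint_efforts": joint torques, N m; "ee_pos": TCP position; "tcp_rot": TCP orientation; "wrist_force": force on the tool from outside, world axes, zero at the start; "torque": the same for the moment, N m; "opening": finger opening in m; "grasp_force": force on a finger pad.
Only numpy, scipy, OpenCV 4.12 (cv2) and the standard library are available. Lean on these libraries where they do the work, as an engineer would, in place of code of your own. Each camera call takes 0.05 s, during which the arm holds its last target. There are 200 camera calls.

### The job

The circuit board on the slide carrier is due its insulation test: slide the carrier along its rods to the next station, beside the contact block, until it clicks home there. Only then turn the spring-return selector knob on the test box clockwise by three clicks to its third stop, without running on to the fourth, and finish while still gripping the knob there, because it springs back to rest when let go. Leave the tools and the jar on the bench alone.

Things in the scene. Friction and masses are not known exactly. Their poses are not given: they have to be found in the camera images.
- slide: board slide, fixed to the bench: base plate 320 mm long (its y), 12 mm thick, two steel rods along y between end blocks, a black contact block (30 x 89 mm, top 82 mm above the bench) on its +x side at the test station. Origin: underside, midway along the rods; z up. All of it lies from x = -77 to +105 mm; rods at x = -37 and +27. The carrier travels along +y
- carrier (a joint): travel of the carrier along the slide's +y, m: 0 loading end, 0.100 home at the test station, 0.145 far end stop; starts anywhere from 0 to 0.040. Friction about 1.7 N; a spring ball detent resists with 7 N at 0.088, then draws it in and centres it at 0.100 from within 4 mm; 6 N either way takes it out again
- carrier_handle (a point): centre of the top of the carrier's handle, an upright round steel post, diameter 16, 40 mm tall, on the -x edge of the carrier plate; post top 90 mm, plate top 50 mm above the bench. The plate is 110 mm long (y); the green board begins 20 mm from the post's axis (+x) and its tallest part is 80 mm above the bench. Axes as the slide's
- test_station (a point): where the centre of the top of the handle post stands when the carrier is home at the test station (carrier = 0.100). Axes as the slide's
- test_box: insulation test box, fixed to the bench: grey case 170 (x) x 220 mm (y), aluminium top panel 66 mm above the bench, bearing the selector, a black-framed meter, two terminal posts and a fuse cap (at most 20 mm high, 55 mm or more from the selector's axis). Origin: centre of its underside; z up; carrying handle on its -x face. Selector axis at x = -30, y = +45 mm
- selector (a joint): selector angle, rad, clockwise from above: 0 at rest (always the start), clicks every 0.419 (24 deg): stops 0.419, 0.838, 1.257 (third), 1.676, 2.094 (fifth, end). Torque falls from 0.16 to 0.06 N m between stops and jumps up again on clicking into each; under 0.19 N m up to the third. Let go, it springs back to 0. Six panel ticks mark rest (longest) and the stops
- selector_knob: black bar-grip knob. Origin on its axis at the panel, 67 mm above the bench; z up. Skirt 48 mm in diameter, 8 mm high; on it the bar, 46 mm long (knob's x), 13 mm thick (y), its top 32 mm above the origin. A white line on the bar's +x end points at the ticks. At rest its x axis stands 60 deg anticlockwise (from above) of the test box's x axis
- selector_grip (a point): centre of the top of the knob's bar grip, on the turning axis, 99 mm above the bench; axes as the knob's. Fingertips up to 23 mm below this point clear the skirt. Held by the flats of the bar with about 30 N it turns without slipping
- screwdriver: loose screwdriver with an amber handle, 190 mm long, lying on the bench between the robot and the work; origin mid-length on its underside
- spanner: loose steel spanner, 130 mm long, lying to the right of the work; origin mid-length on its underside
- tweezers: loose steel tweezers, 130 mm long, lying to the left of the work; origin mid-length on their underside
- flux_jar: loose amber jar with a steel cap, 48 mm in diameter, 50 mm tall, standing beyond the work; origin at the centre of its base

How it is judged (in metres and radians):
On the way, in this order (a step that is already met when the one before it is completed fails the run):
1. the carrier rests home in the detent of the test station (value of joint carrier between 0.097 and 0.103 m and velocity of joint carrier between -0.005 and 0.005 m/s), for 0.3 s.
2. the gripper holds the selector on its third stop (value of joint selector between 1.137 and 1.377 rad and contact force between the fingers and selector_knob above 1 N), for 0.5 s.
At the end, for the whole second after the job is handed in: the carrier stands home at the test station (within 3 mm), and the gripper's fingers hold the selector knob still at its third stop (within 0.12 rad, about 7 degrees), pressing on it with more than 1 N, through the last second (all of step 2 and velocity of joint selector between -0.1 and 0.1 rad/s and value of joint carrier between 0.097 and 0.103 m); the arm keeps its last pose, push and grip.
It fails at once if the selector is turned on from the third stop as far as the change-over to the fourth (value of joint selector above 1.466 rad).
It fails at once if the selector is turned towards its first stop while the carrier is not home at the test station (value of joint selector above 0.25 rad and (value of joint carrier below 0.096 m or value of joint carrier above 0.104 m)).
It fails at once if the tools or the jar on the bench are shifted or the jar is tipped (distance of any of screwdriver, spanner, tweezers, flux_jar from where it was at the start of the episode above 0.02 m or angle between flux_jar's own z axis and vertical above 0.5 rad).
It also fails if it takes over 58 s, if anything falls off the work surface, if the arm or the gripper's body presses on something with over 40 N, if the wrist force passes 120 N, or if a joint passes its speed limit or range.

## Working session

There is one attempt and no reset: what is moved stays moved. The work goes in short steps, Python scripts to look and compute and a shell command to move; the robot and the scene stay as the last step left them, time stands still between calls to the robot, and variables do not carry over. Pictures are saved under pics/ and viewed, at most 10 in all, crops included, and the job is handed in when it is done.

```bash
mkdir -p pics; cat > h.py <<'E'
import numpy as np, cv2
from workcell import bot
def ray(n,uv):
    i=bot.camera_info(n); K=np.array(i["mtx"]); k=i["k1"]; T=np.array(i["extrinsics"])
    x=cv2.undistortPoints(np.array([[uv]],float),K,np.array([k,0,0,0.]))[0,0]
    d=T[:3,:3]@np.array([x[0],x[1],1]); return T[:3,3],d/np.linalg.norm(d)
def plane(n,uv,z):
    o,d=ray(n,uv); return o+d*(z-o[2])/d[2]
def two(a,b):
    (o1,d1),(o2,d2)=ray("scene",a),ray("top",b)
    s=np.linalg.lstsq(np.c_[d1,-d2],o2-o1,rcond=None)[0]
    p,q=o1+s[0]*d1,o2+s[1]*d2; return (p+q)/2,np.linalg.norm(p-q)
def proj(n,p):
    i=bot.camera_info(n); K=np.array(i["mtx"]); W=np.linalg.inv(np.array(i["extrinsics"]))
    return cv2.projectPoints(np.array([p],float),cv2.Rodrigues(W[:3,:3])[0],W[:3,3],K,np.array([i["k1"],0,0,0.]))[0][0,0]
E
python3 - <<'E'
from h import *
np.set_printoptions(precision=3,suppress=True)
for n in("scene","top"):
    cv2.imwrite(f"pics/{n}0.png",bot.camera(n)); i=bot.camera_info(n); print(n,np.array(i["mtx"]),i["k1"],np.array(i["extrinsics"]))
print(bot.get_obs())
E
```

```text
scene [[405.766   0.    317.22 ]
 [  0.    405.766 199.201]
 [  0.      0.      1.   ]] -0.09798173316887297 [[-0.545  0.47  -0.694  1.516]
 [ 0.838  0.32  -0.441  0.607]
 [ 0.015 -0.822 -0.569  0.848]
 [ 0.     0.     0.     1.   ]]
top [[384.897   0.    316.34 ]
 [  0.    384.897 200.318]
 [  0.      0.      1.   ]] 0.00896297634861412 [[-0.113 -0.972  0.208  0.341]
 [-0.994  0.111 -0.023  0.008]
 [-0.001 -0.209 -0.978  1.238]
 [ 0.     0.     0.     1.   ]]
{'time': 0.1, 'q': array([75.572,  5.007, 10.039, 95.097,  0.   , 90.   ]), 'qd': array([ 0.   , -0.066,  0.193,  0.101, -0.019, -0.038]), 'joint_efforts': array([ -0.   , -52.156,  46.566,   0.016,  -0.   ,   0.   ]), 'ee_pos': array([0.137, 0.532, 0.256]), 'tcp_rot': array([-179.934,   -0.   ,  165.572]), 'wrist_force': array([-0.773,  0.145, -0.456]), 'torque': array([ 0.018,  0.017, -0.019]), 'grasp_force': 0.0, 'opening': 0.08539248187181678}
```

View pics/scene0.png

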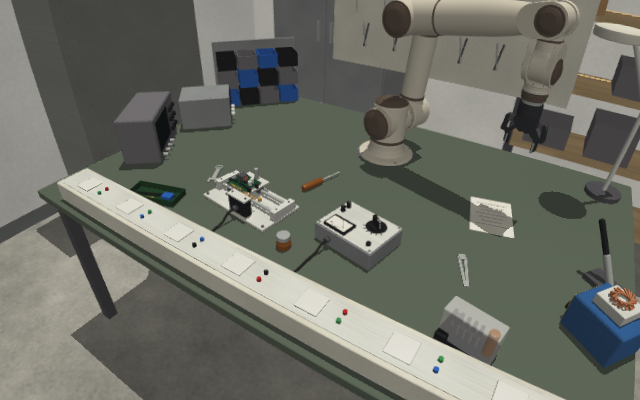

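View pics/top0.png

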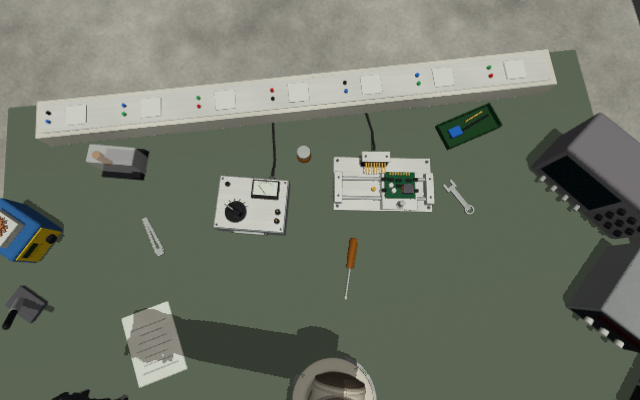

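The scene view shows the slide near (250,195) and the box near (358,230), with its knob at (376,224). In the top view the slide is near (383,184), the handle near (400,204) and the knob at (235,211). I'll enlarge both views in one mosaic.

```bash
python3 - <<'E'
import cv2,numpy as np
s=cv2.imread("pics/scene0.png");t=cv2.imread("pics/top0.png")
f=lambda im,x,y,w=100,h=75:cv2.resize(im[y:y+h,x:x+w],(400,300),interpolation=cv2.INTER_CUBIC)
cv2.imwrite("pics/m1.png",np.vstack([np.hstack([f(s,200,155),f(s,312,195)]),np.hstack([f(t,335,145),f(t,205,165)])]))
E
```

```text
(no output)
```

View pics/m1.png

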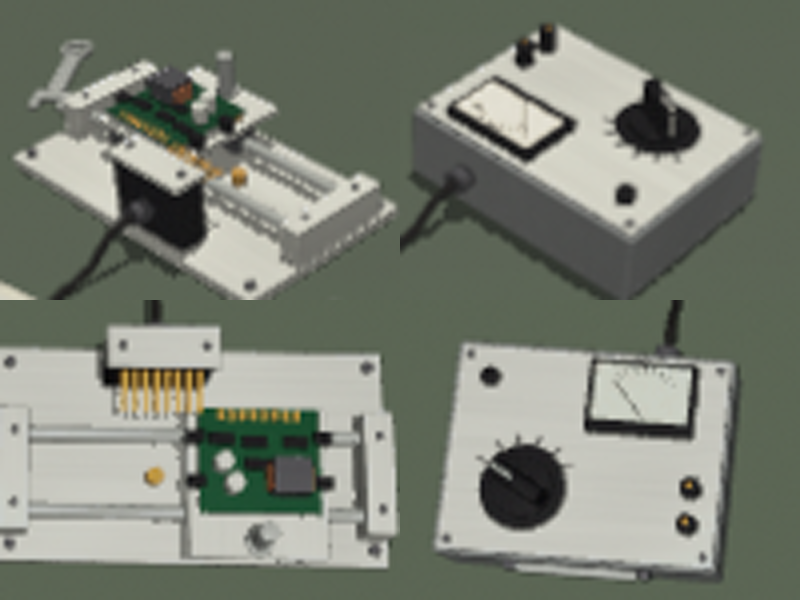

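The mosaic (4x) shows the post top at about (262,533) in the top tile and (225,55) in the scene tile. The knob skirt is at (522,487) with its white line up-left, and all the panel corners are visible. I'll triangulate these now.

```bash
python3 - <<'E'
from h import *
np.set_printoptions(precision=4,suppress=True)
s=cv2.imread("pics/scene0.png");t=cv2.imread("pics/top0.png")
S=lambda m,ox,oy:((m[0]%400+.5)/4-.5+ox,(m[1]%300+.5)/4-.5+oy)
print("post top",two(S((225,54),200,155),S((262,533),335,145)))
# panel corners: bright mask, 4 sides fit
def quad(im,roi,thr,name):
    x,y,w,h=roi; g=cv2.GaussianBlur(cv2.cvtColor(im,6)[y:y+h,x:x+w],(3,3),0)
    m=(g>thr).astype(np.uint8)
    c=max(cv2.findContours(m,0,1)[0],key=cv2.contourArea); hull=cv2.convexHull(c)
    a=cv2.approxPolyN(hull,4,ensure_convex=True).reshape(-1,2)+[x,y]
    return a.astype(float)
def show(n,a,z):
    P=np.array([plane(n,p,z)[:2] for p in a]); c=P.mean(0)
    print(n,a.tolist()); print(P, "c",c,"sides",np.linalg.norm(P-np.roll(P,-1,0),axis=1))
    e=np.roll(P,-1,0)-P; print("angs",np.degrees(np.arctan2(e[:,1],e[:,0])))
for n,im,r in(("top",t,(205,165,95,75)),("scene",s,(312,195,95,75))): show(n,quad(im,r,150,n),.066)
show("top",quad(t,(325,140,115,78),150,""),.012)
m=np.array
for c in((15,155),(248,298),(395,205)): print("slide corner",plane("scene",S(c,200,155),.012))
# fasteners on the panel corners both views -> height check
print("panel corner near heights",two(S((560,28),312,195),S((715,578),205,165)),two(S((760,142),312,195),S((435,550),205,165)),two(S((632,240),312,195),S((462,345),205,165)))
# knob skirt
for n,im,(x,y,w,h) in(("top",t,(220,196,32,30)),("scene",s,(364,210,26,26))):
    g=cv2.cvtColor(im,6)[y:y+h,x:x+w]; mm=(g<70).astype(np.uint8); k,l,st,ce=cv2.connectedComponentsWithStats(mm); i=1+st[1:,4].argmax(); print(n,st[i],ce[i]+[x,y])
print("skirt",plane("top",S((521,488),205,165),.075), "scene",plane("scene",S((658,131),312,195),.075))
print("line dir",plane("top",S((478,459),205,165),.099)-plane("top",S((510,481),205,165),.099))
E
```

```text
post top (array([ 0.5496, -0.2739,  0.0909]), np.float64(0.005314315339320927))
top [[287.0, 181.0], [282.0, 232.0], [213.0, 226.0], [220.0, 175.0]]
[[0.6623 0.0648]
 [0.5035 0.0957]
 [0.5459 0.3043]
 [0.7057 0.2731]] c [0.6044 0.1845] sides [0.1618 0.2128 0.1628 0.2127]
angs [ 169.0027   78.5065  -11.0546 -101.7701]
scene [[402.0, 228.0], [370.0, 254.0], [316.0, 221.0], [349.0, 200.0]]
[[0.5447 0.3035]
 [0.7068 0.2746]
 [0.6644 0.0629]
 [0.5045 0.0921]] c [0.6051 0.1833] sides [0.1646 0.2159 0.1626 0.2153]
angs [ -10.1165 -101.3198  169.6858   79.2272]
top [[433.0, 160.0], [433.0, 211.0], [334.0, 209.0], [334.0, 142.0]]
[[ 0.694  -0.4224]
 [ 0.5238 -0.3921]
 [ 0.5665 -0.0748]
 [ 0.7943 -0.1029]] c [ 0.6447 -0.248 ] sides [0.1729 0.3202 0.2295 0.3349]
angs [ 169.902    82.3316   -7.0339 -107.4228]
slide corner [ 0.7008 -0.4106  0.012 ]
slide corner [ 0.7419 -0.098   0.012 ]
slide corner [ 0.5675 -0.0739  0.012 ]
panel corner near heights (array([0.4966, 0.0954, 0.0563]), np.float64(0.00559162836078332)) (array([0.5442, 0.3045, 0.0576]), np.float64(0.0021273887701612143)) (array([0.7045, 0.2734, 0.0612]), np.float64(0.0011198920750363954))
top [  5   5  21  21 328] [235.2896 211.4573]
scene [  2   5  21  18 213] [375.4554 225.6291]
skirt [0.5812 0.2328 0.075 ] scene [0.5977 0.2392 0.075 ]
line dir [0.0196 0.0228 0.    ]
```

```bash
python3 - <<'E'
from h import *
s=cv2.imread("pics/scene0.png");t=cv2.imread("pics/top0.png")
f=lambda im,x,y:cv2.resize(im[y:y+30,x:x+40],(400,300),interpolation=cv2.INTER_CUBIC)
print("knob axis pred .075/.099:",[proj(n,(.5838,.2339,z)) for n in("scene","top") for z in(.075,.099)])
print("post pred .09/.05:",[proj(n,(.5496,-.2739,z)) for n in("scene","top") for z in(.05,.09)])
cv2.imwrite("pics/m2.png",np.vstack([np.hstack([f(s,236,155),f(s,356,210)]),np.hstack([f(t,380,188),f(t,215,196)])]))
E
```

```text
knob axis pred .075/.099: [array([376.57531569, 224.43787177]), array([377.35401991, 218.26473569]), array([234.46205964, 210.84828566]), array([232.79769943, 209.39455875])]
post pred .09/.05: [array([257.33165425, 177.77103136]), array([256.60161703, 168.52237275]), array([398.01672411, 204.96546709]), array([400.7355394 , 202.37380024])]
```

View pics/m2.png

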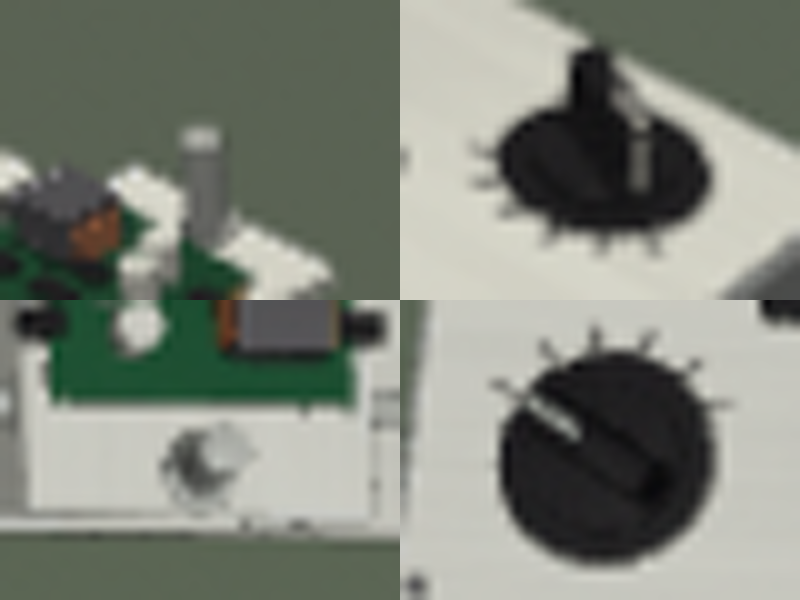

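```bash
echo '[[0, 0, 0, 0, 0.05], [0, 0, 0, -6, 0.05]]' | python3 -m pendant; python3 -c "
from workcell import bot
o=bot.get_obs();print(o['q'],o['tcp_rot'])"
```

```text
time: 0.27
ee_pos: [0.137, 0.5326, 0.256]
tcp_rot: [-180.0, -0.0, 171.5]
wrist_force: [0.2, -0.5, -0.1]
opening: 0.0638
grasp_force: 0.0
[7.55750202e+01 4.99397065e+00 1.00571514e+01 9.50986323e+01
 9.46734176e-04 8.40834792e+01] [-1.79964835e+02 -4.59601257e-03  1.71491539e+02]
```

The post top is at (402.3,202.5) in the top view and (255.6,168.0) in the scene view. The knob bar's top centre is at about (233.5,209.6) in the top view and (377.2,218.1) in the scene view.

```bash
python3 - <<'E'
from h import *
np.set_printoptions(precision=4,suppress=True)
print("post",two((255.6,167.95),(402.35,202.55)),plane("scene",(255.6,167.95),.09),plane("top",(402.35,202.55),.09))
print("post base",plane("top",(399,205.2),.05))
print("knob",two((377.2,218.05),(233.55,209.55)),plane("scene",(377.2,218.05),.099),plane("top",(233.55,209.55),.099))
print("skirt top",plane("top",(235.2,211.4),.073))
print("line",plane("top",(227,204.7),.099)-plane("top",(240,214.5),.099))
p=np.array([.552,-.279]);y=np.radians(172.4);
def tool(dp,yaw): a=np.radians(yaw); return dp@[np.cos(a),np.sin(a)],dp@[np.sin(a),-np.cos(a)]
print("to post, tool axes",tool(p-[.137,.5326],171.57))
E
```

```text
post (array([ 0.5487, -0.279 ,  0.0902]), np.float64(0.000770382985300405)) [ 0.5485 -0.2797  0.09  ] [ 0.5485 -0.2787  0.09  ]
post base [ 0.5485 -0.2769  0.05  ]
knob (array([0.5829, 0.2323, 0.0986]), np.float64(0.0011992388699597046)) [0.5831 0.233  0.099 ] [0.5831 0.2317 0.099 ]
skirt top [0.5822 0.2322 0.073 ]
line [0.0344 0.0368 0.    ]
to post, tool axes (np.float64(-0.5294975827371308), np.float64(-0.7419918260166586))
```

```bash
for i in 1 2 3 4; do echo '[[-0.024, -0.034, 0, 0, 0.05], [-0.048, -0.068, 0, 0, 0.05], [-0.072, -0.102, 0, 0, 0.05], [-0.096, -0.136, 0, 0, 0.05], [-0.12, -0.17, 0, 0, 0.05]]' | python3 -m pendant | sed -n 1,3p; done; echo '[[-0.023, -0.031, 0, 0, 0.05], [-0.046, -0.062, 0, -0.8, 0.05], [-0.046, -0.062, 0, -0.8, 0.05]]' | python3 -m pendant
```

```text
time: 0.68
ee_pos: [0.231, 0.3451, 0.256]
tcp_rot: [-180.0, 0.0, 171.6]
time: 1.1
ee_pos: [0.3248, 0.1592, 0.2564]
tcp_rot: [180.0, 0.0, 171.6]
time: 1.52
ee_pos: [0.4187, -0.0269, 0.2564]
tcp_rot: [180.0, 0.0, 171.5]
time: 1.93
ee_pos: [0.5126, -0.2126, 0.256]
tcp_rot: [180.0, -0.0, 171.5]
time: 2.18
ee_pos: [0.5504, -0.2836, 0.252]
tcp_rot: [180.0, -0.2, 172.2]
wrist_force: [1.3, 0.1, -0.5]
opening: 0.05
grasp_force: 0.0
```

```bash
echo '[[0, 0, 0.03, 0, 0.05], [0, 0, 0.06, 0, 0.05], [0, 0, 0.09, 0, 0.05], [0, 0, 0.11, 0, 0.05], [0, 0, 0.11, 0, 0.05]]' | python3 -m pendant
```

```text
time: 2.6
ee_pos: [0.5466, -0.2773, 0.1411]
tcp_rot: [179.9, -0.4, 172.4]
wrist_force: [-0.4, -0.7, -0.6]
opening: 0.0502
grasp_force: 0.0
```

```bash
echo '[[-0.001, 0, 0.025, 0, 0.05], [-0.001, 0, 0.05, 0, 0.05], [-0.001, 0, 0.054, 0, 0.05], [-0.001, 0, 0.054, 0, 0.05]]' | python3 -m pendant; python3 - <<'E'
from h import *
s=bot.camera("scene");t=bot.camera("top")
f=lambda im,x,y:cv2.resize(im[y:y+75,x:x+100],(400,300),interpolation=cv2.INTER_CUBIC)
cv2.imwrite("pics/m3.png",np.hstack([f(s,210,130),f(t,350,150)]))
b=plane("top",(375.2,156.5),.082);print("block",b)
E
```

```text
time: 2.93
ee_pos: [0.549, -0.2781, 0.092]
tcp_rot: [180.0, -0.1, 172.4]
wrist_force: [-0.7, 0.1, 0.7]
opening: 0.0501
grasp_force: 0.0
block [ 0.70586028 -0.21944064  0.082     ]
```

View pics/m3.png

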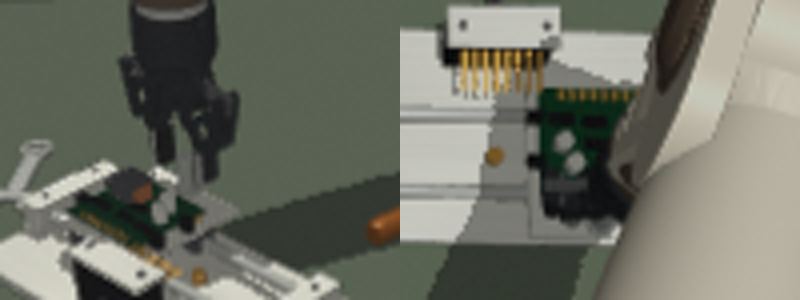

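The fingers straddle the post, at about (180,150) in the scene tile. Closing, then sliding.

```bash
echo '[[0, 0, 0, 0, 0.01], [0, 0, 0, 0, 0.01], [0, 0, 0, 0, 0.01], [0, 0, 0, 0, 0.01], [0, 0, 0, 0, 0.01]]' | python3 -m pendant 20; echo '[[0, 0.01, 0, 0, 0.01], [0, 0.02, 0, 0, 0.01], [0, 0.03, 0, 0, 0.01], [0, 0.04, 0, 0, 0.01], [0, 0.04, 0, 0, 0.01]]' | python3 -m pendant; echo '[[0, 0.005, 0, 0, 0.01], [0, 0.01, 0, 0, 0.01], [0, 0.012, 0, 0, 0.01], [0, 0.012, 0, 0, 0.01]]' | python3 -m pendant
```

```text
time: 3.45
ee_pos: [0.5502, -0.2788, 0.0938]
tcp_rot: [-180.0, 0.1, 172.4]
wrist_force: [-0.6, 0.9, 6.1]
opening: 0.0149
grasp_force: 21.2
time: 3.87
ee_pos: [0.5556, -0.2378, 0.0938]
tcp_rot: [-180.0, 0.1, 172.4]
wrist_force: [-0.6, 1.7, 5.9]
opening: 0.0151
grasp_force: 21.3
time: 4.2
ee_pos: [0.5571, -0.2268, 0.0937]
tcp_rot: [-180.0, 0.1, 172.4]
wrist_force: [-1.6, 1.0, 7.2]
opening: 0.0151
grasp_force: 21.3
```

```bash
for i in 1 2 3 4 5 6; do echo '[[0, 0.003, 0, 0, 0.01], [0, 0.003, 0, 0, 0.01], [0, 0.003, 0, 0, 0.01]]' | python3 -m pendant | sed -n '2p;4p' | paste - -; done
```

```text
ee_pos: [0.5574, -0.2241, 0.0937]	wrist_force: [-0.1, 1.0, 6.4]
ee_pos: [0.5578, -0.2212, 0.0937]	wrist_force: [-0.8, 1.3, 5.8]
ee_pos: [0.5582, -0.2182, 0.0938]	wrist_force: [-2.0, -0.1, 6.5]
ee_pos: [0.5586, -0.2153, 0.0937]	wrist_force: [-1.8, 0.3, 6.7]
ee_pos: [0.559, -0.2126, 0.0938]	wrist_force: [-1.3, -1.4, 5.4]
ee_pos: [0.5593, -0.2098, 0.0938]	wrist_force: [-1.3, -2.6, 6.6]
```

```bash
for i in 1 2 3 4 5 6; do echo '[[0, 0.002, 0, 0, 0.01], [0, 0.002, 0, 0, 0.01], [0, 0.002, 0, 0, 0.01]]' | python3 -m pendant | sed -n '2p;4p' | paste - -; done
```

```text
ee_pos: [0.5596, -0.2076, 0.0938]	wrist_force: [-1.4, -0.5, 5.6]
ee_pos: [0.5599, -0.2053, 0.0938]	wrist_force: [-0.6, 1.3, 8.2]
ee_pos: [0.5602, -0.203, 0.0937]	wrist_force: [-0.2, 3.9, 6.8]
ee_pos: [0.5605, -0.2012, 0.0938]	wrist_force: [-1.1, 1.4, 5.6]
ee_pos: [0.5606, -0.2004, 0.0938]	wrist_force: [-1.6, -5.8, 6.1]
ee_pos: [0.5609, -0.1979, 0.0937]	wrist_force: [-1.1, -0.6, 6.3]
```

```bash
for i in 1 2 3 4 5 6; do echo '[[0, 0.002, 0, 0, 0.01], [0, 0.002, 0, 0, 0.01], [0, 0.002, 0, 0, 0.01]]' | python3 -m pendant | sed -n '2p;4p' | paste - -; done; python3 - <<'E'
from h import *
s=bot.camera("scene");t=bot.camera("top")
f=lambda im,x,y:cv2.resize(im[y:y+75,x:x+100],(400,300),interpolation=cv2.INTER_CUBIC)
cv2.imwrite("pics/m4.png",np.hstack([f(s,210,140),f(t,330,145)]))
E
```

```text
ee_pos: [0.5612, -0.1955, 0.0937]	wrist_force: [-0.1, 0.1, 6.8]
ee_pos: [0.5615, -0.1931, 0.0938]	wrist_force: [0.5, 3.4, 6.8]
ee_pos: [0.5619, -0.1909, 0.0938]	wrist_force: [-0.8, 4.3, 7.0]
ee_pos: [0.5621, -0.1893, 0.0937]	wrist_force: [0.4, 1.4, 5.9]
ee_pos: [0.5623, -0.1875, 0.0937]	wrist_force: [-2.1, 0.9, 6.5]
ee_pos: [0.5626, -0.1856, 0.0938]	wrist_force: [-1.8, -0.4, 6.9]
```

View pics/m4.png

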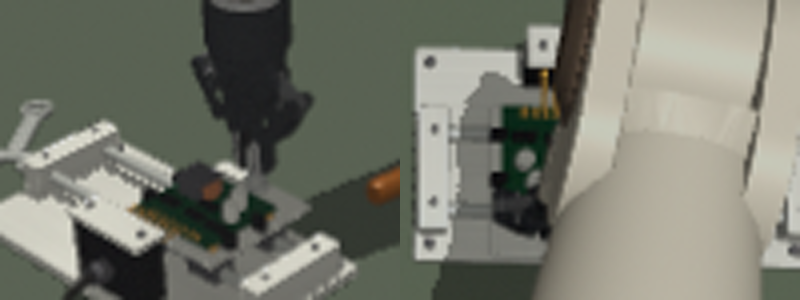

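The views show the board's contacts about 15 mm beyond the pins, near (520,110) against pins at 542. The force pattern (pull-in at y=-0.203, resistance at -0.2004, push-out at -0.191) puts home at y≈-0.202. I'll go back about 16 mm.

```bash
echo '[[0, -0.004, 0, 0, 0.01], [0, -0.008, 0, 0, 0.01], [0, -0.008, 0, 0, 0.01]]' | python3 -m pendant|sed -n '2p;4p' | paste - -; for i in 1 2 3 4; do echo '[[0, -0.002, 0, 0, 0.01], [0, -0.002, 0, 0, 0.01], [0, -0.002, 0, 0, 0.01]]' | python3 -m pendant | sed -n '2p;4p' | paste - -; done
```

```text
ee_pos: [0.5616, -0.1933, 0.0938]	wrist_force: [-0.8, 1.4, 6.7]
ee_pos: [0.5612, -0.1956, 0.0937]	wrist_force: [-0.1, -0.6, 6.9]
ee_pos: [0.5609, -0.1979, 0.0938]	wrist_force: [-1.8, -3.3, 6.5]
ee_pos: [0.5606, -0.2001, 0.0937]	wrist_force: [-1.8, -4.3, 5.9]
ee_pos: [0.5605, -0.2013, 0.0938]	wrist_force: [-0.8, 1.2, 6.9]
```

Pull-in toward home is confirmed from this side too. Releasing and rising, then checking the image.

```bash
echo '[[0, 0, 0, 0, 0.05], [0, 0, 0, 0, 0.05], [0, 0, 0, 0, 0.05], [0, 0, 0, 0, 0.05], [0, 0, 0, 0, 0.05]]' | python3 -m pendant; echo '[[0, 0, -0.03, 0, 0.05], [0, 0, -0.06, 0, 0.05], [0, 0.03, -0.1, 0, 0.05], [0, 0.07, -0.1, 0, 0.05], [0, 0.11, -0.1, 0, 0.05]]' | python3 -m pendant; echo '[[0, 0.04, 0, 0, 0.05], [0, 0.08, 0, 0, 0.05], [0, 0.12, 0, 0, 0.05], [0, 0.16, 0, 0, 0.05], [0, 0.2, 0, 0, 0.05]]' | python3 -m pendant; python3 - <<'E'
from h import *
s=bot.camera("scene");t=bot.camera("top")
f=lambda im,x,y:cv2.resize(im[y:y+75,x:x+100],(400,300),interpolation=cv2.INTER_CUBIC)
cv2.imwrite("pics/m5.png",np.hstack([f(s,210,140),f(t,335,145)]))
E
```

```text
time: 10.47
ee_pos: [0.5599, -0.2013, 0.0921]
tcp_rot: [180.0, -0.0, 172.4]
wrist_force: [0.5, -0.2, 0.4]
opening: 0.0498
grasp_force: 0.0
time: 10.88
ee_pos: [0.5753, -0.0942, 0.1955]
tcp_rot: [-180.0, 0.3, 172.2]
wrist_force: [1.2, -0.4, -0.9]
opening: 0.0502
grasp_force: 0.0
time: 11.3
ee_pos: [0.6007, 0.1059, 0.1923]
tcp_rot: [-180.0, 0.0, 172.4]
wrist_force: [0.6, -0.3, 0.3]
opening: 0.0501
grasp_force: 0.0
```

View pics/m5.png

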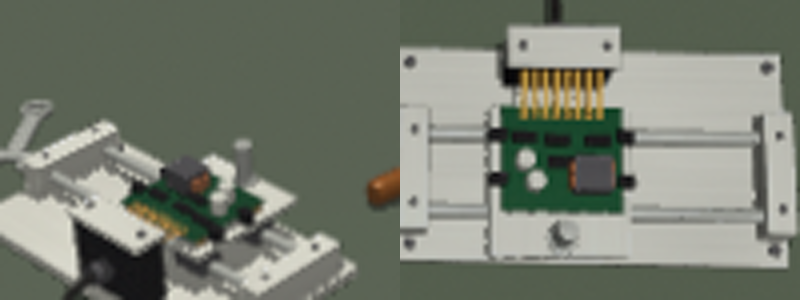

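The pins meet the board contacts exactly, at x 520–605 in the top tile, so the carrier is home. On to the knob.

```bash
echo '[[0.01, 0.03, 0, -7, 0.05], [0.018, 0.06, 0, -14, 0.05], [0.026, 0.09, 0, -21, 0.05], [0.034, 0.123, 0, -28, 0.05], [0.034, 0.123, 0, -35, 0.05]]' | python3 -m pendant; echo '[[0, 0, 0, -7, 0.05], [0, 0, 0, -14, 0.05], [0, 0, 0, -21.6, 0.05], [0, 0, 0, -21.6, 0.05], [0, 0, 0, -21.6, 0.05]]' | python3 -m pendant
```

```text
time: 11.82
ee_pos: [0.5825, 0.2347, 0.1918]
tcp_rot: [179.9, 0.0, -152.1]
wrist_force: [0.6, -0.5, -0.4]
opening: 0.0499
grasp_force: 0.0
time: 12.23
ee_pos: [0.5835, 0.23, 0.1922]
tcp_rot: [180.0, -0.0, -131.2]
wrist_force: [0.3, -0.1, 0.4]
opening: 0.0497
grasp_force: 0.0
```

```bash
echo '[[-0.002, 0.002, 0.03, 0, 0.04], [-0.002, 0.002, 0.055, 0, 0.04], [-0.002, 0.002, 0.075, 0, 0.04], [-0.002, 0.002, 0.086, 0, 0.04], [-0.002, 0.002, 0.086, 0, 0.04]]' | python3 -m pendant; python3 - <<'E'
from h import *
s=bot.camera("scene");t=bot.camera("top")
cv2.imwrite("pics/m6.png",np.hstack([cv2.resize(im[y:y+60,x:x+80],(400,300),interpolation=cv2.INTER_CUBIC) for im,x,y in((s,336,190),(t,195,180))]))
E
```

```text
time: 12.65
ee_pos: [0.5821, 0.2324, 0.1035]
tcp_rot: [179.9, -0.2, -131.2]
wrist_force: [-0.3, -0.3, -0.1]
opening: 0.0402
grasp_force: 0.0
```

View pics/m6.png

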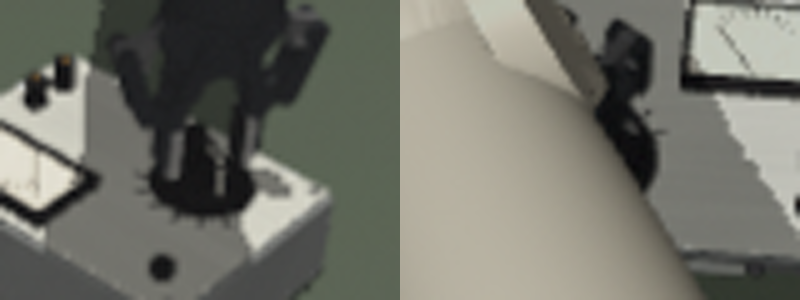

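The bar stands between the two fingers, at about (200,150) between (168,150) and (240,140). Gripping.

```bash
echo '[[0, 0, 0, 0, 0.005], [0, 0, 0, 0, 0.005], [0, 0, 0, 0, 0.005], [0, 0, 0, 0, 0.005], [0, 0, 0, 0, 0.005]]' | python3 -m pendant 40; echo '[[0, 0, 0, 5, 0.005], [0, 0, 0, 10, 0.005], [0, 0, 0, 15, 0.005], [0, 0, 0, 20, 0.005], [0, 0, 0, 20, 0.005]]' | python3 -m pendant; python3 -c "
from workcell import bot
o=bot.get_obs();print(o['torque'],o['q'])"
```

```text
time: 13.17
ee_pos: [0.5837, 0.2336, 0.1081]
tcp_rot: [-180.0, 0.1, -131.0]
wrist_force: [-2.1, 0.9, 6.1]
opening: 0.0124
grasp_force: 40.5
time: 13.58
ee_pos: [0.5837, 0.2336, 0.1081]
tcp_rot: [-180.0, 0.1, -151.3]
wrist_force: [-1.7, 0.7, 6.9]
opening: 0.0118
grasp_force: 40.5
[0.11549552 0.40549214 0.01524463] [ 2.18005920e+01  1.52352158e+01  5.40707534e+00  8.00355092e+01
  1.60432091e-02 -6.85429403e+00]
```

```bash
T(){ python3 -c "
from workcell import bot
o=bot.get_obs();print(o['torque'].round(3),o['tcp_rot'].round(1),o['opening'])"; }; echo '[[0, 0, 0, 5, 0.005], [0, 0, 0, 10, 0.005], [0, 0, 0, 10, 0.005], [0, 0, 0, 10, 0.005]]' | python3 -m pendant >/dev/null; T; echo '[[0, 0, 0, 5, 0.005], [0, 0, 0, 10, 0.005], [0, 0, 0, 15, 0.005], [0, 0, 0, 15, 0.005], [0, 0, 0, 15, 0.005]]' | python3 -m pendant > /dev/null; T;  echo '[[0, 0, 0, 5, 0.005], [0, 0, 0, 10, 0.005], [0, 0, 0, 15, 0.005], [0, 0, 0, 18, 0.005], [0, 0, 0, 18, 0.005]]' | python3 -m pendant ; T
```

```text
[0.062 0.37  0.105] [ 1.800e+02  1.000e-01 -1.611e+02] 0.012087419140159815
[-0.044  0.398  0.028] [ 1.800e+02  1.000e-01 -1.761e+02] 0.011723873147348601
time: 14.75
ee_pos: [0.5837, 0.2335, 0.1081]
tcp_rot: [179.9, 0.1, 165.8]
wrist_force: [-1.7, -0.2, 6.0]
opening: 0.0122
grasp_force: 40.5
[-0.054  0.366  0.089] [1.799e+02 1.000e-01 1.658e+02] 0.012229899177322728
```

```bash
T(){ python3 -c "
from workcell import bot
o=bot.get_obs();print(o['torque'].round(3),o['tcp_rot'].round(1),round(o['opening'],4))"; }; for i in 1 2 3 4 5; do echo '[[0, 0, 0, 2, 0.005], [0, 0, 0, 2, 0.005], [0, 0, 0, 2, 0.005]]' | python3 -m pendant >/dev/null; T; done
```

```text
[-0.108  0.439  0.041] [1.799e+02 1.000e-01 1.640e+02] 0.0121
[-0.127  0.489 -0.009] [1.799e+02 1.000e-01 1.620e+02] 0.012
[-0.075  0.463  0.096] [1.799e+02 1.000e-01 1.600e+02] 0.0119
[-0.121  0.44   0.025] [1.799e+02 1.000e-01 1.579e+02] 0.0118
[-0.158  0.478  0.132] [1.799e+02 1.000e-01 1.560e+02] 0.0121
```

```bash
T(){ python3 -c "
from workcell import bot
o=bot.get_obs();print(o['torque'].round(3)[2],o['tcp_rot'].round(1)[2],round(o['opening'],4),o['grasp_force'])"; }; for i in 1 2 3 4 5 6; do echo '[[0, 0, 0, 0, 0.005]]' | python3 -m pendant >/dev/null; T; done; python3 - <<'E'
from h import *
s=bot.camera("scene");t=bot.camera("top")
cv2.imwrite("pics/m7.png",np.hstack([cv2.resize(im[y:y+h,x:x+w],(400,400),interpolation=cv2.INTER_CUBIC) for im,x,y,w,h in((s,356,205,40,40),(t,335,150,100,100))]))
k=np.array([.5833,.2325]); 
def line(a): return [proj("scene",(*(k+r*np.array([np.cos(np.radians(a)),np.sin(np.radians(a))])),.067)).round(1) for r in(.026,.03)]
for st in range(6): print(st,[((p-[356,205])*10).round() for p in line(49-24*st)])
e=k+.023*np.array([np.cos(np.radians(-23)),np.sin(np.radians(-23))]); print("line top/bottom",[((proj("scene",(*e,z))-[356,205])*10).round() for z in(.099,.075)])
E
```

```text
0.13 156.0 0.0121 40.53921818733215
0.134 156.0 0.0122 40.53914129734039
0.085 156.0 0.0119 40.53933799266815
0.156 156.0 0.0119 40.53808093070984
0.156 156.0 0.0123 40.53806126117706
0.062 156.0 0.0121 40.53824007511139
0 [array([233., 263.]), array([238., 271.])]
1 [array([198., 265.]), array([198., 273.])]
2 [array([164., 257.]), array([158., 264.])]
3 [array([136., 241.]), array([126., 245.])]
4 [array([119., 220.]), array([107., 222.])]
5 [array([117., 199.]), array([104., 197.])]
line top/bottom [array([153., 155.]), array([146., 217.])]
```

View pics/m7.png

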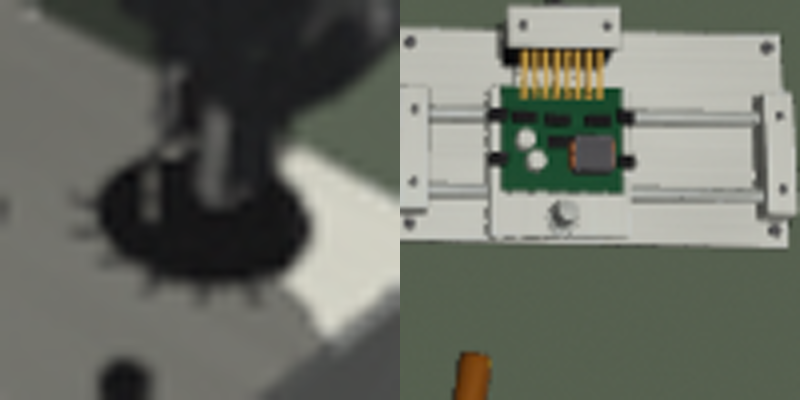

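The white line sits at (150,155–220), where I predicted the third stop at (153,155)–(146,217). The board is still mated and the knob is held at 40 N. Handing in.

```bash
python3 -c "
from workcell import bot
print(bot.job_done())"
```

```text
the job is handed in; nothing more can be done
None
```

The job is handed in, with no verdict returned: images show the carrier home at the test station and the selector held at its third stop with a 40 N grip; the carrier first overshot home by about 16 mm and was brought back before the knob was touched.

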